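Change over the bench UV curing box

TASK

Change over the curing box: click the lamp knob fully off, lift the cover all the way up, move the finished teal bracket to the wooden tray and load every grey primed bracket that is there into the chamber, all lying flat on their plates and none on top of another. Then lower the cover gently onto its stop and click the lamp knob past its detent to fully on. Never have the lamp on while the cover is up, and leave the other things on the bench where they are.

Things in the scene. Friction and masses are not known exactly. Their poses are not given: they have to be found in the camera images.
- curing_box: Blue UV curing box, fixed, turned a little. Open chamber 172 (x) x 302 (y) x 60 high outside, 160 x 290 inside, inner floor 10 above the bench. Grey control pod 130 x 90 x 60 high on its -y side, centred at (0, -196) mm. Origin: centre of the chamber's underside on the bench; x away from the robot, z up.
- cover (a joint): Angle of the hinged amber see-through cover of the box, rad: 0 = down on its stop (the rim), 1.65 = as far up as it goes, just past upright. The hinge is stiff: the cover stays wherever it is left; about 5 N at the handle moves it. The cover is 174 from hinge to front edge, 302 wide, 8 thick.
- cover_handle (a point): Middle of the cover's handle: a round steel bar 12 thick and 130 long (along y), 45 in front of the cover's front edge; 219 mm from the hinge axis, and 66 above the bench with the cover down. The gap between bar and cover edge is free for a finger.
- cover_hinge (a point): Middle of the cover's hinge axis (along the box's y), at the far rim of the chamber, 62 above the bench, at (86, 0, 62) mm in the box's frame.
- lamp_knob (a joint): Angle of the red lamp knob on the control pod, rad, growing clockwise seen from above: 0 = lamp off, 1.2 = lamp on, with an end stop at each. An over-centre detent has its crest at 0.6 (takes about 0.25 N m, most at the start of a turn): released before the crest the knob springs back, past it it clicks over to the other end.
- knob_grip (a point): On the vertical axis of the lamp knob, 90 above the bench, the height to grip; (-10, -196, 90) mm in the box's frame. Its upright bar grip is 52 long, 14 thick, from 72 to 102 above the bench; at joint 0 its length lies along the box's x and turns with the knob. White mark on its -x end.
- tray: Wooden tray, fixed, 170 (x) x 210 (y) outside, walls 5 thick and 16 high, inner floor 5 above the bench. Origin: centre of its underside.
- cured: The finished bracket, dark teal, in the chamber at the start: an upright rib 50 long (along its x), 10 thick (y) and 26 high stands on the middle of a 70 (x) x 44 (y) x 6 thick plate, 32 high in all, 200 g. Origin: centre of the plate's underside, z up.
- bracket_a: A matt light-grey primed bracket, not yet cured (may be absent): an upright rib 50 long (along its x), 10 thick (y) and 26 high stands on the middle of a 70 (x) x 44 (y) x 6 thick plate, 32 high in all, 200 g. Origin: centre of the plate's underside, z up.
- bracket_b: A matt light-grey primed bracket, not yet cured (may be absent): an upright rib 50 long (along its x), 10 thick (y) and 26 high stands on the middle of a 70 (x) x 44 (y) x 6 thick plate, 32 high in all, 200 g. Origin: centre of the plate's underside, z up.
- bracket_c: A matt light-grey primed bracket, not yet cured (may be absent): an upright rib 50 long (along its x), 10 thick (y) and 26 high stands on the middle of a 70 (x) x 44 (y) x 6 thick plate, 32 high in all, 200 g. Origin: centre of the plate's underside, z up.
- bracket_d: A matt light-grey primed bracket, not yet cured (may be absent): an upright rib 50 long (along its x), 10 thick (y) and 26 high stands on the middle of a 70 (x) x 44 (y) x 6 thick plate, 32 high in all, 200 g. Origin: centre of the plate's underside, z up.
- mallet: Bystander: wooden mallet, head 64 thick and 100 long (x), handle to +y, 200 long over all. Origin under the middle of its head.
- hammer: Bystander: hammer 260 long with wooden handle, lying flat along its x. Origin: underside, near the middle.
- dolly: Bystander: dark steel dolly block 85 x 55 x 40 high. Origin: centre of its underside.
- tin: Bystander: green tin 66 across, 100 high. Origin: centre of its underside.
- spray: Bystander: can 60 across, 170 high. Origin: centre of its underside.
- wrench: Bystander: steel wrench 180 long, lying flat along its x. Origin: underside, near the middle.
- mug: Bystander: blue mug 76 across, 85 high. Origin: centre of its underside.
Mind the look-alikes: they are no part of the job. What is shaped like the bracket_c but purple or yellow is not meant.

How it is judged:
On the way, in this order (a step that is already met when the one before it is completed fails the run):
1. the lamp knob is clicked off while the cover is still down (value of joint each of lamp_knob, cover below 0.15 rad), for 0.2 s.
2. the cover is lifted up (value of joint cover above 1.4 rad), for 0.2 s.
3. with the cover up, the teal bracket lies in the tray and every grey bracket lies flat in the chamber (x of bracket_a in the frame of curing_box between -0.08 and 0.08 m and y of bracket_a in the frame of curing_box between -0.145 and 0.145 m and z of bracket_a in the frame of curing_box between 0.004 and 0.016 m and angle between each of bracket_a, bracket_b, bracket_c, bracket_d, cured's own z axis and vertical below 0.12 rad and x of bracket_b in the frame of curing_box between -0.08 and 0.08 m and y of bracket_b in the frame of curing_box between -0.145 and 0.145 m and z of bracket_b in the frame of curing_box between 0.004 and 0.016 m and x of bracket_c in the frame of curing_box between -0.08 and 0.08 m and y of bracket_c in the frame of curing_box between -0.145 and 0.145 m and z of bracket_c in the frame of curing_box between 0.004 and 0.016 m and x of bracket_d in the frame of curing_box between -0.08 and 0.08 m and y of bracket_d in the frame of curing_box between -0.145 and 0.145 m and z of bracket_d in the frame of curing_box between 0.004 and 0.016 m and x of cured in the frame of tray between -0.08 and 0.08 m and y of cured in the frame of tray between -0.1 and 0.1 m and z of cured in the frame of tray between -0.001 and 0.011 m and value of joint cover above 1 rad), for 0.2 s.
4. the cover is down on its stop, the lamp still off (value of joint cover below 0.04 rad and value of joint lamp_knob below 0.15 rad), for 0.2 s.
5. the lamp knob has clicked over to on (value of joint lamp_knob above 1.05 rad), for 0.2 s.
At the end, for the whole second after the job is handed in: The teal bracket lies in the tray and every grey bracket in the chamber, each flat on the floor (underside within 6 mm, tilt under 0.12 rad) and at rest; the cover is down on its stop (under 0.04 rad) and the lamp knob is on (over 1.05 rad) (x of bracket_a in the frame of curing_box between -0.08 and 0.08 m and y of bracket_a in the frame of curing_box between -0.145 and 0.145 m and z of bracket_a in the frame of curing_box between 0.004 and 0.016 m and angle between each of bracket_a, bracket_b, bracket_c, bracket_d, cured's own z axis and vertical below 0.12 rad and x of bracket_b in the frame of curing_box between -0.08 and 0.08 m and y of bracket_b in the frame of curing_box between -0.145 and 0.145 m and z of bracket_b in the frame of curing_box between 0.004 and 0.016 m and x of bracket_c in the frame of curing_box between -0.08 and 0.08 m and y of bracket_c in the frame of curing_box between -0.145 and 0.145 m and z of bracket_c in the frame of curing_box between 0.004 and 0.016 m and x of bracket_d in the frame of curing_box between -0.08 and 0.08 m and y of bracket_d in the frame of curing_box between -0.145 and 0.145 m and z of bracket_d in the frame of curing_box between 0.004 and 0.016 m and x of cured in the frame of tray between -0.08 and 0.08 m and y of cured in the frame of tray between -0.1 and 0.1 m and z of cured in the frame of tray between -0.001 and 0.011 m and linear speed of each of bracket_a, bracket_b, bracket_c, bracket_d, cured below 0.02 m/s and value of joint cover below 0.04 rad and value of joint lamp_knob above 1.05 rad); the robot touches nothing.
It fails at once if the lamp is on (knob past the crest) while the cover is up (value of joint lamp_knob above 0.7 rad and value of joint cover above 0.15 rad).
It fails at once if the cover is slammed: faster than 1.2 rad/s (about 0.26 m/s at the handle) in the last 0.3 rad above its stop (value of joint cover below 0.3 rad and velocity of joint cover below -1.2 rad/s).
It fails at once if a bystander is moved more than 40 mm (distance of any of hammer, mallet, dolly, tin, spray, wrench, mug from where it was at the start of the episode above 0.04 m).
Of bracket_a, bracket_b, bracket_c, bracket_d only 2 to 4 are there at a start; the rules pass over those that are not, and their reading is None.
At some moment in a run one of bracket_a, bracket_b, bracket_c, bracket_d, cured may be knocked a few centimetres aside while the robot is not near it.
Once in a run the grip may slacken for a moment while it holds something.
It also fails if it takes over 210 s, if anything falls off the work surface, if the arm or the gripper's body presses on something with over 40 N, if the wrist force passes 120 N, or if a joint passes its speed limit or range.

ROBOT

A 6-joint arm with a two-finger parallel gripper is mounted at the origin on the work surface. World frame = base frame: x ahead of the robot, y to its left, z up, the work surface at z = 0. Lengths are in m, angles in rad, forces in N, time in s.
With the tool pointing down it reaches from about 0.375 to 0.925 m from the base axis. Payload 5.7 kg.
Tool frame: the origin (TCP) lies at the very end of the fingers, on their centre line; the grasp point (between the pads) lies 19 mm behind it (hold_point_z is the distance from the TCP to the grasp point, in m); z points along the fingers, y is the line along which they close (so a half turn about z gives the same grasp; the last joint's range is limited). The gripper opens to 85 mm and grips with 20 to 120 N. Pads are 22 mm wide; open, the fingers measure 114 mm over their backs; the gripper's body (76 mm by 85 mm) begins 54 mm behind the grasp point. The pads swing forward as they close: fully open they stand 13 mm farther back than shut.
Start: joints at [1.037, 0.359, 1.51, -0, 1.272, -0.115], TCP at [0.244, 0.548, 0.231] pointing down, gripper open.
Joint ranges: [-2.97, 2.97], [-1.01, 2.36], [0.21, 2.38], [-0.96, 4.11], [0.2, 2.71], [-2.98, 2.98]. Speed limits (rad/s): [2.39, 2.39, 3.14, 3.14, 3.14, 3.14].

INTERFACE

Orientations are given as a unit quaternion [x, y, z, w].
In Python, from rig import get_state, camera, finish_job, hold_point_z gives the robot as it stands. The module is installed in compiled form; this text tells all that it offers.
- The arm moves only by the tool servo_tool, never from a script. Its argument "rows" is a list of rows, each a list of 5 numbers: the shift along the tool's x, y, z in mm, then the turn about the tool's z in degrees, then the opening, from 0 (shut) to 1 (fully open). In form: [[tx, ty, tz, yaw, grip], ...]. A call has 1 to 10 rows; each row is the pose to reach, as a shift and turn from the pose commanded when the call began, along the tool's axes at that moment; what a row does not reach only later rows make up. A row lasts 1/10 s, in which the tool goes at most 50 mm and 8.59 degrees, less where a joint would pass 70% of its speed; a pose out of reach is approached as far as the arm can. A call with a gripper value outside its range is refused whole. The fingers move at their own pace and stop on an object; "squeeze" is the grip in N (left out, the last holds). Time passes only in rows, so rows that repeat a pose let the fingers close. It gives the time, the measured TCP pose, the force, the opening and the grip force at its end, in the units of the state.
- get_state(): the state, without advancing time (a new reading comes with each control period).
- camera(name): name is "scene" or "top" or "wrist"; returns a dict with "pixels" (420x560x3 uint8, red, green, blue), "mtx" (3x3 intrinsics, pixels), "dist" ([k1, k2, p1, p2, k3] as OpenCV has them; the pictures are not rectified), "rvec" (rotation vector, rad) and "tvec" (3), from world to camera coordinates, as OpenCV has them; the wrist camera has in their place "hand_eye" (4x4, takes a point from camera to tool coordinates, whose origin is the TCP and whose axes are the flange's). Camera axes: x right, y down, z forward; pixel columns grow to the right and rows downward; lengths in m; the calibration is good to about 2 mm. A picture is of the moment at which its call begins: read the wrist's pose just before it. There is no depth.
- finish_job(): hands the job in; it is judged then, once.
The state is a dict: "clock": time; "qpos": joint angles; "joint_vel": joint speeds; "joint_torque": joint torques, N m; "tcp_pos": TCP position; "ee_rot": TCP orientation; "force": force on the tool from outside, world axes, zero at the start; "ft_torque": the same for the moment, N m; "finger_gap": opening from 0.0 (shut) to 1.0 (fully open); "grip_force": force on a finger pad.
Only numpy, scipy, OpenCV 4.12 (cv2) and the standard library are available. Lean on these libraries where they do the work, as an engineer would, in place of code of your own. Each camera call takes 0.05 s, during which the arm holds its last target. There are 200 camera calls.

## Working session

There is one attempt and no reset: what is moved stays moved. The work goes in short steps, Python scripts to look and compute and a tool call to move; the robot and the scene stay as the last step left them, time stands still between calls to the robot, and variables do not carry over. Pictures are saved under pics/ and viewed, at most 17 in all, crops included, and the job is handed in when it is done.

Besides the shell and the picture viewer there is one more tool, called after "Request:" as name(argument=value, ...), one argument or row to a line, values as JSON. servo_tool: Moves the arm, as the interface text tells. Its arguments: {"type":"object","properties":{"rows":{"type":"array","items":{"type":"array","items":{"type":"number"}}},"squeeze":{"type":"number"}},"required":["rows"]}

```bash
mkdir -p pics; python3 - <<'E'
from rig import *
import cv2,pickle
print(get_state(), hold_point_z)
for n in("scene","top"):
    c=camera(n); pickle.dump(c,open(f"pics/{n}0.pkl","wb"))
    cv2.imwrite(f"pics/{n}0.png",cv2.resize(c["pixels"][:,:,::-1],(784,588),interpolation=cv2.INTER_CUBIC))
    print({k:v for k,v in c.items() if k!="pixels"})
E
```

```text
{'clock': 0.0, 'qpos': array([ 1.03692423e+00,  3.59528705e-01,  1.51140774e+00,  1.51946359e-05,
        1.27247162e+00, -1.15107755e-01]), 'joint_vel': array([-3.48973857e-04,  3.52078718e-05, -9.99111199e-04, -7.09082604e-04,
       -1.71189806e-03,  1.25707862e-03]), 'joint_torque': array([-3.82465478e-04, -5.27637792e+01, -2.78610939e+01, -2.77622412e-04,
        1.35663801e-02,  2.43979616e-05]), 'tcp_pos': array([0.24365053, 0.54758597, 0.23044885]), 'ee_rot': array([ 2.07857708e-01,  9.78158652e-01, -8.58019447e-04, -2.96279904e-04]), 'force': array([ 0.01686042,  0.91342804, -0.46057972]), 'ft_torque': array([-0.02535912, -0.02129402, -0.0269285 ]), 'grip_force': 0.0, 'finger_gap': 0.9995784937601954} 0.0187
{'mtx': array([[380.8729315 ,   0.        , 278.86697685],
       [  0.        , 380.8729315 , 205.46577042],
       [  0.        ,   0.        ,   1.        ]]), 'dist': array([-0.00809888,  0.        ,  0.        ,  0.        ,  0.        ]), 'rvec': array([ 1.49700016,  2.2421933 , -0.74226193]), 'tvec': array([ 0.18796877, -0.28604067,  1.65690725])}
{'mtx': array([[437.38919337,   0.        , 279.32437843],
       [  0.        , 437.38919337, 209.66511536],
       [  0.        ,   0.        ,   1.        ]]), 'dist': array([0.03199326, 0.        , 0.        , 0.        , 0.        ]), 'rvec': array([ 2.14513998, -2.12977333,  0.16500576]), 'tvec': array([0.02094392, 0.4762678 , 1.36042084])}
```

View pics/top0.png

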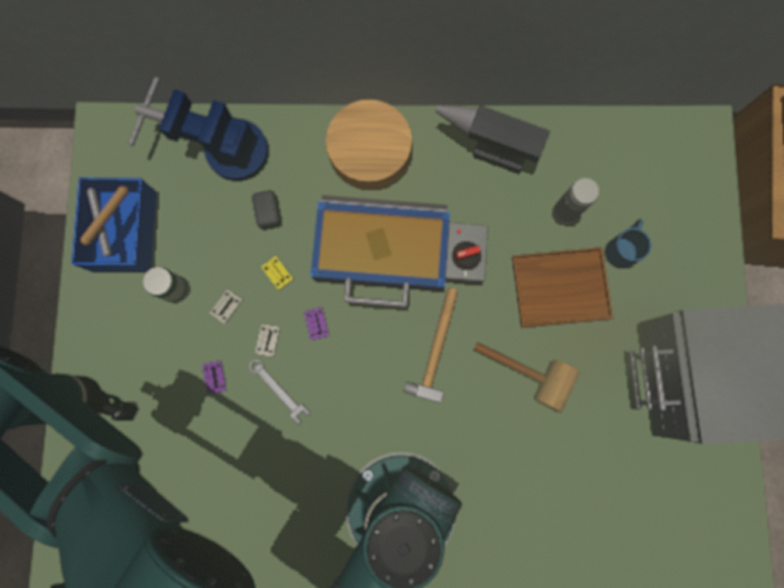

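View pics/scene0.png

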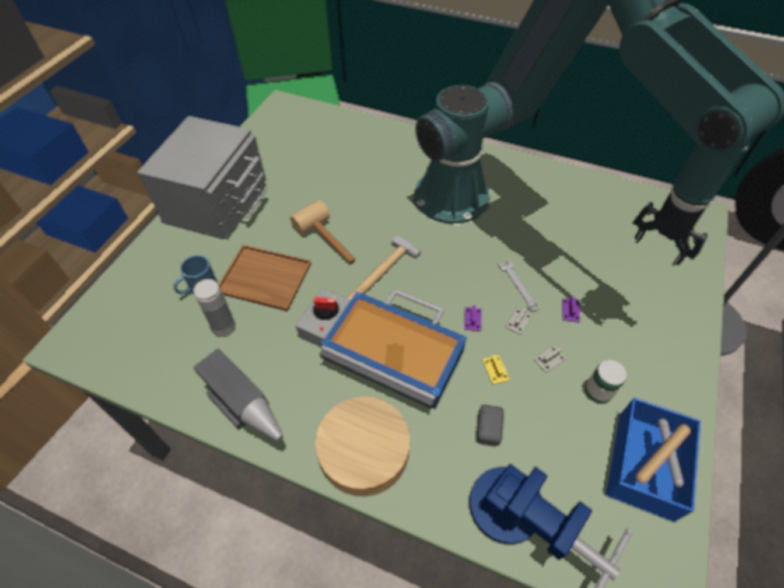

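Top (1.4x) view: the box centre is at (381,245), the handle at (377,300), and the knob at (468,253) with its bar lying across, so the lamp is on. The tray is at (562,287) and the teal bracket at (378,243). The greys are at (226,306) and (267,340), the purple ones at (317,324) and (215,377), and the yellow at (277,272). The scene view confirms only two greys.

```bash
cat > h.py <<'E'
import numpy as np,cv2,pickle
from scipy.spatial.transform import Rotation as R
from rig import *
def ext(c,st=None):
    "world->cam R,t"
    if "rvec" in c: return cv2.Rodrigues(c["rvec"])[0],np.array(c["tvec"])
    T=np.eye(4);T[:3,:3]=R.from_quat(st["ee_rot"]).as_matrix();T[:3,3]=st["tcp_pos"]
    M=np.linalg.inv(T@c["hand_eye"]);return M[:3,:3],M[:3,3]
def p2w(c,uv,z,st=None):
    Rm,t=ext(c,st);uv=np.array(uv,float).reshape(-1,1,2)
    n=cv2.undistortPoints(uv,c["mtx"],np.array(c["dist"]))[:,0]
    d=np.c_[n,np.ones(len(n))]@Rm; o=-Rm.T@t
    z=np.broadcast_to(z,len(n)); return o+d*((z-o[2])/d[:,2])[:,None]
def proj(c,P,st=None):
    Rm,t=ext(c,st);return cv2.projectPoints(np.array(P,float).reshape(-1,3),cv2.Rodrigues(Rm)[0],t,c["mtx"],np.array(c["dist"]))[0][:,0]
def snap(n):
    st=get_state();c=camera(n);return c,st
def box2w(b,P): # b=(x,y,th)
    P=np.array(P,float).reshape(-1,3);c,s=np.cos(b[2]),np.sin(b[2])
    return np.c_[b[0]+c*P[:,0]-s*P[:,1],b[1]+s*P[:,0]+c*P[:,1],P[:,2]]
def totool(st,target,ang=None):
    "tool-frame shift (mm) to world target for the TCP; yaw (deg) to make tool y lie along world angle ang"
    Rm=R.from_quat(st["ee_rot"]).as_matrix();o=Rm.T@(np.array(target)-st["tcp_pos"])*1000
    y=0
    if ang is not None:
        d=Rm.T@np.array([np.cos(ang),np.sin(ang),0]);y=np.degrees(np.arctan2(-d[0],d[1]));y=(y+90)%180-90
    return o.round(1),round(y,1)
E
python3 - <<'E'
from h import *
c=pickle.load(open("pics/top0.pkl","rb"));s=lambda L:np.array(L)/1.4
f=lambda n,L,z:print(n,(p2w(c,s(L),z)*1000).round().tolist())
f("rim",[(319,203),(451,209),(444,288),(312,281)],.064)
f("handle",[(347,300),(407,305)],.066)
f("knob",[(457,257),(480,249)],.1)
f("tray",[(513,255),(604,249),(611,319),(521,326)],.016)
f("teal",[(378,243)],.02)
f("grey",[(226,306),(267,340)],.01); f("yel,pur",[(277,272),(317,324),(215,377)],.01)
f("hammer",[(455,290),(425,392)],.02); f('spray',[(584,190)],.17);f('tin',[(158,282)],.1)
E
```

```text
rim [[681.0, 191.0, 64.0], [669.0, -111.0, 64.0], [485.0, -94.0, 64.0], [499.0, 202.0, 64.0]]
handle [[456.0, 122.0, 66.0], [446.0, -12.0, 66.0]]
knob [[549.0, -120.0, 100.0], [567.0, -171.0, 100.0]]
tray [[573.0, -260.0, 16.0], [588.0, -472.0, 16.0], [424.0, -480.0, 16.0], [406.0, -274.0, 16.0]]
teal [[599.0, 56.0, 20.0]]
grey [[449.0, 407.0, 10.0], [370.0, 309.0, 10.0]]
yel,pur [[530.0, 292.0, 10.0], [408.0, 195.0, 10.0], [286.0, 423.0, 10.0]]
hammer [[488.0, -123.0, 20.0], [255.0, -54.0, 20.0]]
spray [[679.0, -382.0, 170.0]]
tin [[488.0, 532.0, 100.0]]
```

```bash
python3 - <<'E'
from h import *
st=get_state();print(totool(st,[.56,-.147,.25],-.055-1.2+np.pi/2), totool(st,[.58,.05,.38],0))
E
```

```text
(array([-571.5, -506. ,  -18.7]), np.float64(47.9)) (array([-509.6, -318.1, -149. ]), np.float64(66.0))
```

Request:
servo_tool(
  rows=[
    [-286,-253,-19,24,1],
    [-286,-253,-19,24,1],
    [-286,-253,-19,24,1],
    [-286,-253,-19,24,1],
    [-286,-253,-19,24,1],
    [-286,-253,-19,24,1],
    [-286,-253,-19,24,1],
    [-571,-506,-19,48,1],
    [-571,-506,-19,48,1],
    [-571,-506,-19,48,1],
  ],
)

```text
clock: 1.1
tcp_pos: [0.4512, 0.0915, 0.2492]
ee_rot: [0.59, 0.807, -0.0, -0.0]
force: [1.4, 0.7, 0.1]
finger_gap: 0.999
grip_force: 0.0
```

```bash
python3 - <<'E'
from h import *
st=get_state();print(st["clock"],st["qpos"].round(2),st["tcp_pos"],totool(st,[.56,-.147,.25],-.055-1.2+np.pi/2))
E
```

```text
1.1 [ 0.05  0.14  1.77  0.    1.23 -0.26] [0.45120887 0.09146782 0.24923378] (array([-260.2,   31.3,   -0.8]), np.float64(-0.4))
```

Request:
servo_tool(
  rows=[
    [-260,31,-1,0,0.5],
    [-260,31,-1,0,0.5],
    [-260,31,-1,0,0.5],
    [-260,31,-1,0,0.5],
    [-260,31,-1,0,0.5],
    [-260,31,-1,0,0.5],
    [-260,31,-1,0,0.5],
    [-260,31,-1,0,0.5],
  ],
)

```text
clock: 1.9
tcp_pos: [0.5598, -0.1431, 0.2497]
ee_rot: [0.588, 0.809, -0.0, -0.001]
force: [-0.5, 0.3, -0.4]
finger_gap: 0.501
grip_force: 0.0
```

```bash
python3 - <<'E'
from h import *
c,st=snap("wrist");pickle.dump((c,st),open("pics/w1.pkl","wb"))
t=camera("top");pickle.dump(t,open("pics/top1.pkl","wb"))
im=c["pixels"].copy()
for b,col in(((.5835,.047,-.055),(255,0,255)),):
    P=box2w(b,[(-10,-196,102),(-65,-151,60),(65,-151,60),(-65,-241,60),(65,-241,60),(-86,-151,60),(86,-151,60)]) if 0 else box2w(b,np.array([(-10,-196,102),(-65,-151,60),(65,-151,60),(-65,-241,60),(65,-241,60),(-86,-151,60),(86,-151,60)])/1000)
    for q in proj(c,P,st): cv2.drawMarker(im,tuple(int(v) for v in q),col,0,10,1)
cv2.imwrite("pics/w1.png",cv2.resize(im[:,:,::-1],(784,588),interpolation=cv2.INTER_CUBIC))
print(st["clock"],st["qpos"].round(2),st["tcp_pos"],c["hand_eye"].round(3),c["mtx"][0,0])
E
```

```text
1.9 [-0.37  0.31  1.53  0.    1.3  -0.68] [ 0.55984538 -0.14312482  0.24967225] [[ 0.001 -0.948 -0.319  0.081]
 [ 1.     0.     0.001 -0.001]
 [-0.001 -0.319  0.948 -0.142]
 [ 0.     0.     0.     1.   ]] 342.2441723702294
```

View pics/w1.png

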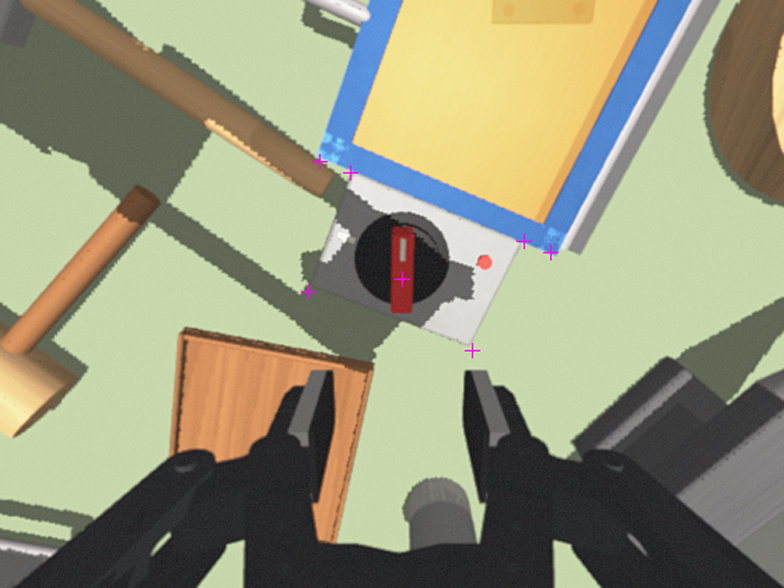

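Wrist view: the red bar is upright in the picture at (402,228)-(402,313), about 9 px above the prediction. The pod corners are at (470,345) and (310,286). Refining the box pose.

```bash
python3 - <<'E'
from h import *
from scipy.optimize import least_squares
c,st=pickle.load(open("pics/w1.pkl","rb"));t=pickle.load(open("pics/top0.pkl","rb"))
A=np.array([(-10,-196,102),(-65,-241,60),(65,-241,60)])/1e3;a=np.array([(402,270.5),(310,286),(470,345)])/1.4
B=np.array([(86,151,64),(86,-151,64),(-86,-151,64),(-86,151,64),(-133,65,66),(-133,-65,66)])/1e3
b=np.array([(319,203),(451,209),(444,288),(312,281),(347,300),(407,305)])/1.4
f=lambda p:np.r_[(proj(c,box2w(p,A),st)-a).ravel(),2*(proj(t,box2w(p,B))-b).ravel()]
r=least_squares(f,[.583,.05,-.055],loss="soft_l1");print(r.x,f(r.x).reshape(-1,2).round(1).tolist())
p=r.x;k=box2w(p,[-.01,-.196,.074])[0];print(k,totool(st,k,p[2]-1.2+np.pi/2))
print(p2w(c,np.array([(402,228),(402,313)])/1.4,.102,st))
E
```

```text
[ 0.5837732   0.0497502  -0.06497112] [[-0.5, 2.8], [-1.8, 0.6], [0.6, 1.8], [-2.4, 0.9], [-3.0, 5.3], [0.6, -1.8], [-2.4, -5.4], [-0.5, 0.6], [-3.2, -0.6]]
[ 0.56106891 -0.14518701  0.074     ] (array([ -2.7,   0.8, 175.7]), np.float64(0.5))
[[ 0.55227671 -0.11712636  0.102     ]
 [ 0.56950582 -0.16961106  0.102     ]]
```

Request:
servo_tool(
  rows=[
    [-1,1,50,0,0.5],
    [-1,1,100,0,0.5],
    [-1,1,150,0,0.5],
    [-1,1,175,0,0.5],
    [-1,1,175,0,0.5],
    [-1,1,175,0,0],
    [-1,1,175,0,0],
    [-1,1,175,0,0],
    [-1,1,175,0,0],
    [-1,1,175,0,0],
  ],
  squeeze=60,
)

```text
clock: 3.0
tcp_pos: [0.5623, -0.1442, 0.0763]
ee_rot: [0.588, 0.809, 0.001, 0.0]
force: [-1.4, 3.9, 6.4]
finger_gap: 0.156
grip_force: 60.1
```

Request:
servo_tool(
  rows=[
    [0,0,0,-8,0],
    [0,0,0,-16,0],
    [0,0,0,-24,0],
    [0,0,0,-32,0],
    [0,0,0,-40,0],
    [0,0,0,-48,0],
    [0,0,0,-56,0],
    [0,0,0,-64,0],
    [0,0,0,-69,0],
    [0,0,0,-69,0],
  ],
)

```text
clock: 4.0
tcp_pos: [0.5617, -0.1448, 0.0763]
ee_rot: [0.025, 1.0, -0.0, -0.0]
force: [-3.9, 0.7, 6.7]
finger_gap: 0.153
grip_force: 60.7
```

Request:
servo_tool(
  rows=[
    [0,0,0,0,0.5],
    [0,0,0,0,0.5],
    [0,0,0,0,0.5],
    [0,0,-50,0,0.5],
    [0,0,-100,0,0.5],
    [0,0,-120,0,0.5],
  ],
)

```text
clock: 4.6
tcp_pos: [0.5647, -0.1459, 0.1999]
ee_rot: [0.026, 1.0, -0.001, 0.003]
force: [0.6, 0.6, 0.3]
finger_gap: 0.5
grip_force: 0.0
```

```bash
python3 - <<'E'
from h import *
st=get_state();p=(.5832,.0505,-.057)
h=box2w(p,[-.133,0,.2])[0];print(h,st["qpos"].round(2),st["tcp_pos"],totool(st,h,p[2]))
E
```

```text
[0.450416  0.0580769 0.2      ] [-0.37  0.36  1.59 -0.    1.18 -1.89] [ 0.56467863 -0.14589062  0.19992243] (array([124.7, 197.7,  -1.4]), np.float64(-89.7))
```

Request:
servo_tool(
  rows=[
    [40,60,-1,9,0.4],
    [70,100,-1,18,0.4],
    [90,150,-1,27,0.4],
    [124,198,-1,36,0.4],
    [124,198,-1,45,0.4],
    [124,198,-1,54,0.4],
    [124,198,-1,63,0.4],
    [124,198,-1,72,0.4],
    [124,198,-1,81,0.4],
    [124,198,-1,90,0.4],
  ],
)

```text
clock: 5.6
tcp_pos: [0.4488, 0.0594, 0.1964]
ee_rot: [0.696, 0.718, 0.0, 0.0]
force: [0.2, 0.7, 0.1]
finger_gap: 0.4
grip_force: 0.0
```

Request:
servo_tool(
  rows=[
    [0,0,0,5,0.4],
    [0,0,0,5,0.4],
    [0,0,0,5,0.4],
  ],
)

```text
clock: 5.9
tcp_pos: [0.4487, 0.0593, 0.1963]
ee_rot: [0.723, 0.69, -0.0, 0.0]
force: [0.2, -0.3, 0.3]
finger_gap: 0.4
grip_force: 0.0
```

```bash
python3 - <<'E'
from h import *
c,st=snap("wrist");pickle.dump((c,st),open("pics/w2.pkl","wb"))
im=c["pixels"].copy();p=(.5832,.0505,-.057)
P=box2w(p,np.array([(-133,0,66),(-133,65,66),(-133,-65,66),(-86,-151,60),(-86,151,60)])/1000)
for q in proj(c,P,st): cv2.drawMarker(im,tuple(int(v) for v in q),(255,0,255),0,10,1)
cv2.imwrite("pics/w2.png",cv2.resize(im[:,:,::-1],(784,588),interpolation=cv2.INTER_CUBIC))
print(st["tcp_pos"],st["qpos"].round(2),totool(st,box2w(p,[-.133,0,.047])[0],p[2]))
E
```

```text
[0.44870823 0.05930465 0.1962803 ] [-0.02  0.19  1.86 -0.    1.1   0.03] (array([ -1.1,   1.7, 149.3]), np.float64(0.6))
```

View pics/w2.png

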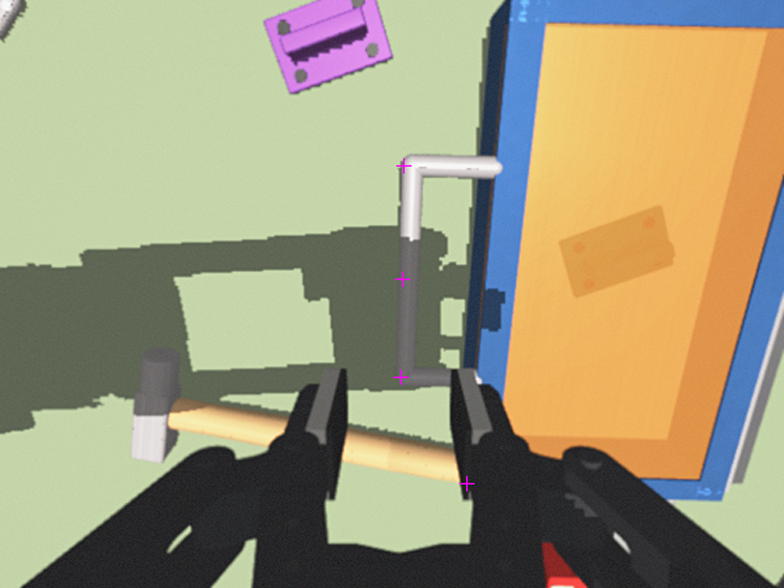

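The bar is at (409,166-377), about 3.5 mm further along +tool y than predicted. The hammer's handle tip stays clear of the grip.

```bash
python3 - <<'E'
import numpy as np
a=.018
for th in np.arange(.08,1.63,.077): print(round(th,2),[int(round(219*(np.cos(a)-np.cos(th+a)))),int(round(-219*(np.sin(th+a)-np.sin(a))))],end=' ')
E
```

```text
0.08 [1, -17] 0.16 [3, -34] 0.23 [7, -51] 0.31 [12, -67] 0.39 [18, -83] 0.46 [25, -98] 0.54 [33, -112] 0.62 [43, -126] 0.7 [53, -139] 0.77 [65, -152] 0.85 [77, -163] 0.93 [91, -174] 1.0 [105, -183] 1.08 [119, -191] 1.16 [135, -198] 1.24 [151, -204] 1.31 [167, -209] 1.39 [183, -212] 1.47 [200, -214] 1.54 [217, -215] 1.62 [234, -215]
```

Request:
servo_tool(
  rows=[
    [-1,5,50,0.5,0.4],
    [-1,5,100,0.5,0.4],
    [-1,5,149,0.5,0.4],
    [-1,5,149,0.5,0.4],
    [-1,5,149,0.5,0],
    [-1,5,149,0.5,0],
    [-1,5,149,0.5,0],
    [-1,5,149,0.5,0],
  ],
  squeeze=40,
)

```text
clock: 6.75
tcp_pos: [0.4545, 0.0581, 0.0493]
ee_rot: [0.727, 0.686, 0.001, 0.001]
force: [-2.0, -0.3, 1.1]
finger_gap: 0.126
grip_force: 39.5
```

Request:
servo_tool(
  rows=[
    [0,1,-17,0,0],
    [0,3,-34,0,0],
    [0,7,-51,0,0],
    [0,12,-67,0,0],
    [0,18,-83,0,0],
    [0,25,-98,0,0],
    [0,33,-112,0,0],
    [0,43,-126,0,0],
    [0,53,-139,0,0],
    [0,65,-152,0,0],
  ],
)

```text
clock: 7.75
tcp_pos: [0.5147, 0.0536, 0.2001]
ee_rot: [0.727, 0.687, -0.003, -0.001]
force: [-8.4, -3.5, -1.0]
finger_gap: 0.123
grip_force: 39.0
```

Request:
servo_tool(
  rows=[
    [0,12,-11,0,0],
    [0,26,-22,0,0],
    [0,40,-31,0,0],
    [0,54,-39,0,0],
    [0,70,-46,0,0],
    [0,86,-52,0,0],
    [0,102,-57,0,0],
    [0,118,-60,0,0],
    [0,135,-62,0,0],
    [0,152,-63,0,0],
  ],
)

```text
clock: 8.75
tcp_pos: [0.6703, 0.0424, 0.2665]
ee_rot: [0.728, 0.686, -0.001, 0.003]
force: [-5.4, -9.3, 5.9]
finger_gap: 0.118
grip_force: 41.7
```

Request:
servo_tool(
  rows=[
    [0,12,0,0,0],
    [0,17,0,0,0],
    [0,17,0,0,0],
    [0,17,0,0,0],
  ],
)

```text
clock: 9.15
tcp_pos: [0.6888, 0.0414, 0.2659]
ee_rot: [0.728, 0.686, 0.0, 0.004]
force: [-0.3, -7.8, 4.3]
finger_gap: 0.124
grip_force: 41.6
```

Request:
servo_tool(
  rows=[
    [0,0,0,0,0.4],
    [0,0,0,0,0.4],
    [0,0,0,0,0.4],
    [0,0,-40,0,0.4],
    [0,0,-60,0,0.4],
    [0,-50,-60,0,0.4],
    [-20,-100,-60,0,0.4],
    [-30,-140,-60,0,0.4],
    [-30,-140,-40,0,0.4],
    [-30,-140,-30,0,0.4],
  ],
)

```text
clock: 10.15
tcp_pos: [0.5442, 0.023, 0.292]
ee_rot: [0.727, 0.686, 0.0, 0.0]
force: [0.5, 0.2, -0.8]
finger_gap: 0.403
grip_force: 0.0
```

```bash
python3 - <<'E'
from h import *
c,st=snap("wrist");pickle.dump((c,st),open("pics/w3.pkl","wb"))
im=c["pixels"].copy();p=(.586,.0505,-.065)
P=box2w(p,np.array([(-80,145,60),(-80,-145,60),(80,145,60),(80,-145,60),(-86,-151,60),(-86,151,60)])/1000)
for q in proj(c,P,st): cv2.drawMarker(im,tuple(int(v) for v in q),(255,0,255),0,10,1)
cv2.imwrite("pics/w3.png",cv2.resize(im[:,:,::-1],(784,588),interpolation=cv2.INTER_CUBIC))
print(st["tcp_pos"],st["qpos"].round(2))
t=camera("top");pickle.dump(t,open("pics/top2.pkl","wb"))
E
```

```text
[0.5442189  0.02296393 0.29204562] [-0.08  0.23  1.55  0.    1.37 -0.03]
```

View pics/w3.png

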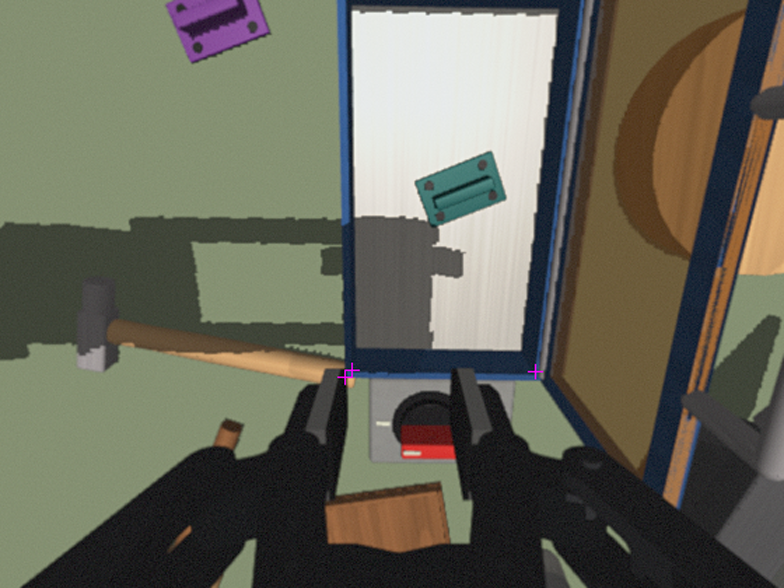

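Cover is up and the knob mark points to -x, so the lamp is off. Teal plate corners are at (415,182), (492,152), (506,200), (432,226). Next, measure teal, the greys and the tray.

```bash
cat >> h.py <<'E'
def rect(c,corners,z,st=None):
    "plate corners (px) in order along long edge first -> centre, long axis angle, lengths"
    q=p2w(c,corners,z,st)[:,:2];d=(q[1]-q[0]+q[2]-q[3])/2;e=(q[3]-q[0]+q[2]-q[1])/2
    return q.mean(0).round(4),round(float(np.arctan2(d[1],d[0])),3),np.linalg.norm(d).round(4),np.linalg.norm(e).round(4)
E
python3 - <<'E'
from h import *
c,st=pickle.load(open("pics/w3.pkl","rb"))
r=rect(c,np.array([(415,182),(492,152),(506,200),(432,226)])/1.4,.016,st);print(r)
print(totool(st,[*r[0],.12],r[1]+np.pi/2),totool(st,[*r[0],.021]))
t=pickle.load(open("pics/top2.pkl","rb"))
print(rect(t,np.array([(604,249),(513,255),(521,326),(611,319)])/1.4,.016))
im=t["pixels"][160:290,130:280];cv2.imwrite("pics/g.png",cv2.resize(im[:,:,::-1],None,fx=5,fy=4.6,interpolation=cv2.INTER_CUBIC))
E
```

```text
(array([0.5991, 0.0544]), 0.296, np.float64(0.0678), np.float64(0.0414))
(array([ 34.5,  52.9, 172.1]), np.float64(69.7)) (array([ 34.5,  52.9, 271.1]), 0)
(array([ 0.4978, -0.3715]), 1.65, np.float64(0.2095), np.float64(0.1658))
```

Request:
servo_tool(
  rows=[
    [0,0,50,-8,0.5],
    [0,0,80,-16,0.5],
    [0,0,80,-24,0.5],
    [0,0,80,-32,0.5],
    [0,0,80,-40,0.5],
    [0,0,80,-48,0.5],
    [0,0,80,-56,0.5],
    [10,10,90,-64,0.5],
    [20,30,90,-72,0.5],
    [34,53,100,-80,0.5],
  ],
)

```text
clock: 11.25
tcp_pos: [0.6031, 0.0539, 0.1933]
ee_rot: [0.113, 0.994, 0.0, 0.001]
force: [0.7, -0.4, 1.0]
finger_gap: 0.501
grip_force: 0.0
```

Request:
servo_tool(
  rows=[
    [0,0,0,-8,0.5],
    [0,0,0,-16,0.5],
    [0,0,0,-24,0.5],
    [0,0,0,-30,0.5],
    [0,0,0,-30,0.5],
  ],
)

```text
clock: 11.75
tcp_pos: [0.602, 0.054, 0.1922]
ee_rot: [-0.146, 0.989, -0.0, 0.0]
force: [0.4, 0.6, 0.3]
finger_gap: 0.5
grip_force: 0.0
```

```bash
python3 - <<'E'
from h import *
c,st=snap("wrist")
im=c["pixels"].copy()
a=.296
for dx,dy,z in((-.025,0,.042),(.025,0,.042),(-.035,.022,.016),(-.035,-.022,.016),(.035,.022,.016),(.035,-.022,.016)):
    q=proj(c,[.5991+dx*np.cos(a)-dy*np.sin(a),.0544+dx*np.sin(a)+dy*np.cos(a),z],st)[0]
    cv2.drawMarker(im,tuple(int(v) for v in q),(255,0,255),0,8,1)
cv2.imwrite("pics/w4.png",cv2.resize(im[:,:,::-1],(560,420)))
g=cv2.imread("pics/g.png")
b=np.zeros((598,750,3),np.uint8); 
print(st["tcp_pos"],st["qpos"].round(2),totool(st,[.5991,.0544,.021],a+np.pi/2))
E
```

```text
[0.60196514 0.05395578 0.19224963] [-0.02  0.4   1.55  0.    1.19 -1.89] (array([  2.7,   1.3, 171.2]), np.float64(-0.2))
```

View pics/w4.png

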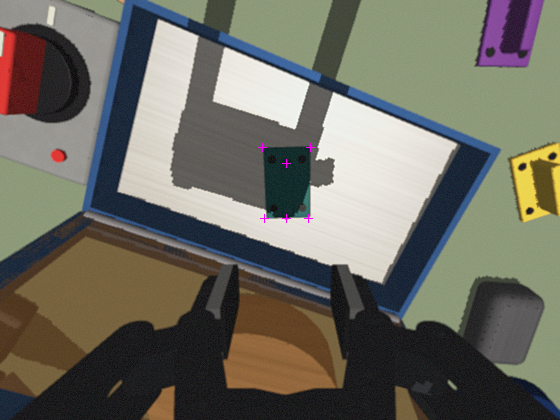

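Prediction markers sit on the teal plate's corners (264,148)-(310,217). Grasp.

Request:
servo_tool(
  rows=[
    [3,1,50,0,0.5],
    [3,1,100,0,0.5],
    [3,1,140,0,0.5],
    [3,1,171,0,0.5],
    [3,1,171,0,0.5],
    [3,1,171,0,0],
    [3,1,171,0,0],
    [3,1,171,0,0],
    [3,1,171,0,0],
    [3,1,171,0,0],
  ],
  squeeze=60,
)

```text
clock: 12.8
tcp_pos: [0.5994, 0.0537, 0.0235]
ee_rot: [-0.145, 0.989, -0.0, 0.002]
force: [-0.1, -0.0, 6.7]
finger_gap: 0.104
grip_force: 61.4
```

Request:
servo_tool(
  rows=[
    [0,0,-25,0,0],
    [0,0,-50,0,0],
    [0,0,-80,0,0],
    [0,0,-110,0,0],
    [0,0,-140,0,0],
    [0,0,-140,0,0],
  ],
)

```text
clock: 13.4
tcp_pos: [0.6006, 0.0536, 0.1664]
ee_rot: [-0.145, 0.989, -0.001, 0.004]
force: [1.3, -0.4, -1.9]
finger_gap: 0.098
grip_force: 60.3
```

```bash
python3 - <<'E'
from h import *
st=get_state();print(st["tcp_pos"],st["finger_gap"],st["grip_force"],st["qpos"].round(2),totool(st,[.498,-.3715,.165],0),totool(st,[.498,-.3715,.165],1.57))
E
```

```text
[0.60056185 0.05364332 0.16643401] 0.09839126929085022 60.27757287025452 [-0.03  0.42  1.59 -0.    1.13 -1.89] (array([ 220.3, -377.8,    0.6]), np.float64(-73.3)) (array([ 220.3, -377.8,    0.6]), np.float64(16.7))
```

Request:
servo_tool(
  rows=[
    [22,-38,0,4,0],
    [44,-76,0,8,0],
    [66,-113,0,12,0],
    [88,-151,0,16,0],
    [110,-189,0,17,0],
    [132,-227,0,17,0],
    [154,-265,0,17,0],
    [176,-302,0,17,0],
    [198,-340,0,17,0],
    [220,-378,0,17,0],
  ],
)

```text
clock: 14.4
tcp_pos: [0.4939, -0.3727, 0.1605]
ee_rot: [0.003, 1.0, 0.0, -0.0]
force: [0.9, -0.2, -1.2]
finger_gap: 0.098
grip_force: 60.2
```

```bash
python3 - <<'E'
from h import *
st=get_state();print(st["clock"],st["tcp_pos"],st["finger_gap"],st["grip_force"],st["qpos"].round(2),totool(st,[.498,-.3715,.165],1.57))
E
```

```text
14.4 [ 0.49386878 -0.37271952  0.16052543] 0.09820287908471413 60.21450877189636 [-0.76  0.45  1.55 -0.    1.14 -2.32] (array([-4.1,  1.2, -4.5]), np.float64(-0.3))
```

Request:
servo_tool(
  rows=[
    [-3,0,30,0,0],
    [-3,0,70,0,0],
    [-3,0,110,0,0],
    [-3,0,130,0,0],
    [-3,0,138,0,0],
    [-3,0,141,0,0],
    [-3,0,141,0,0],
  ],
)

```text
clock: 15.1
tcp_pos: [0.4986, -0.3719, 0.0208]
ee_rot: [0.003, 1.0, -0.0, 0.0]
force: [0.8, -0.1, -1.7]
finger_gap: 0.095
grip_force: 60.2
```

Request:
servo_tool(
  rows=[
    [0,0,2,0,0],
    [0,0,2.5,0,0],
    [0,0,2.5,0,0.4],
    [0,0,2.5,0,0.4],
    [0,0,2.5,0,0.4],
    [0,0,-40,0,0.4],
    [0,0,-90,0,0.4],
    [0,0,-140,0,0.4],
    [0,0,-190,0,0.4],
    [0,0,-230,0,0.4],
  ],
)

```text
clock: 16.1
tcp_pos: [0.4986, -0.3719, 0.2539]
ee_rot: [0.003, 1.0, -0.001, 0.001]
force: [0.5, -1.0, 0.2]
finger_gap: 0.398
grip_force: 0.0
```

```bash
python3 - <<'E'
from h import *
c,st=snap("wrist")
cv2.imwrite("pics/w5.png",cv2.resize(c["pixels"][:,:,::-1],(420,315)))
t=camera("top");pickle.dump(t,open("pics/top3.pkl","wb"))
im=t["pixels"][130:300,90:450];im=cv2.resize(im[:,:,::-1],(792,374),interpolation=cv2.INTER_CUBIC)
cv2.imwrite("pics/t3.png",im)
print(st["tcp_pos"],st["qpos"].round(2),totool(st,[.40,.34,.32],0),totool(st,[.4,.34,.32],1.57))
E
```

```text
[ 0.49860098 -0.37194456  0.2539366 ] [-0.75  0.37  1.43 -0.    1.33 -2.32] (array([102.4, 711.2, -67.9]), np.float64(89.7)) (array([102.4, 711.2, -67.9]), np.float64(-0.3))
```

View pics/t3.png

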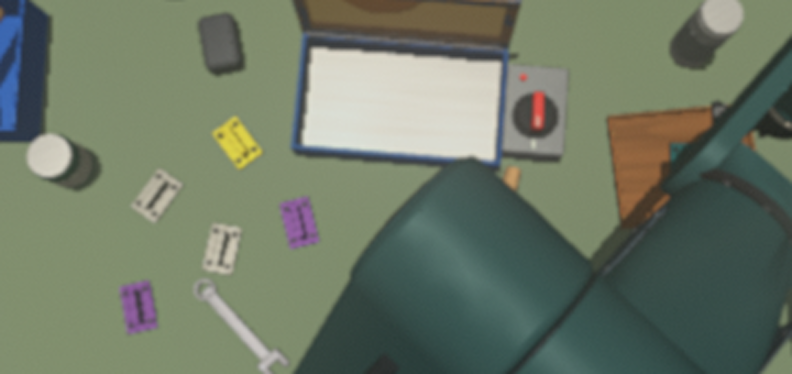

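The top crop shows the teal bracket on the tray, the chamber empty, the lamp off, and the greys unmoved at (157,195) and (222,249). Going to view the greys.

Request:
servo_tool(
  rows=[
    [10,50,-7,0,0.5],
    [17,100,-14,0,0.5],
    [24,150,-21,0,0.5],
    [31,200,-28,0,0.5],
    [38,250,-35,0,0.5],
    [45,299,-42,0,0.5],
    [52,348,-50,0,0.5],
    [59,397,-58,0,0.5],
    [66,446,-66,0,0.5],
    [73,495,-68,0,0.5],
  ],
)

```text
clock: 17.2
tcp_pos: [0.4281, 0.1204, 0.3185]
ee_rot: [0.003, 1.0, 0.0, 0.001]
force: [1.2, -0.1, -0.1]
finger_gap: 0.499
grip_force: 0.0
```

Request:
servo_tool(
  rows=[
    [7,49,0,0,0.5],
    [14,98,0,0,0.5],
    [21,147,0,0,0.5],
    [26,196,0,0,0.5],
    [30,216,0,0,0.5],
    [30,216,0,0,0.5],
    [30,216,0,0,0.5],
  ],
)

```text
clock: 17.9
tcp_pos: [0.3993, 0.3345, 0.3173]
ee_rot: [0.002, 1.0, -0.001, -0.0]
force: [1.0, -0.2, 0.1]
finger_gap: 0.504
grip_force: 0.0
```

```bash
python3 - <<'E'
from h import *
c,st=snap("wrist");pickle.dump((c,st),open("pics/w6.pkl","wb"))
cv2.imwrite("pics/w6.png",cv2.resize(c["pixels"][:,:,::-1],(784,588),interpolation=cv2.INTER_CUBIC))
print(st["tcp_pos"],st["qpos"].round(2))
E
```

```text
[0.39932    0.33448847 0.31730755] [ 0.57  0.17  1.55 -0.    1.42 -1.  ]
```

View pics/w6.png

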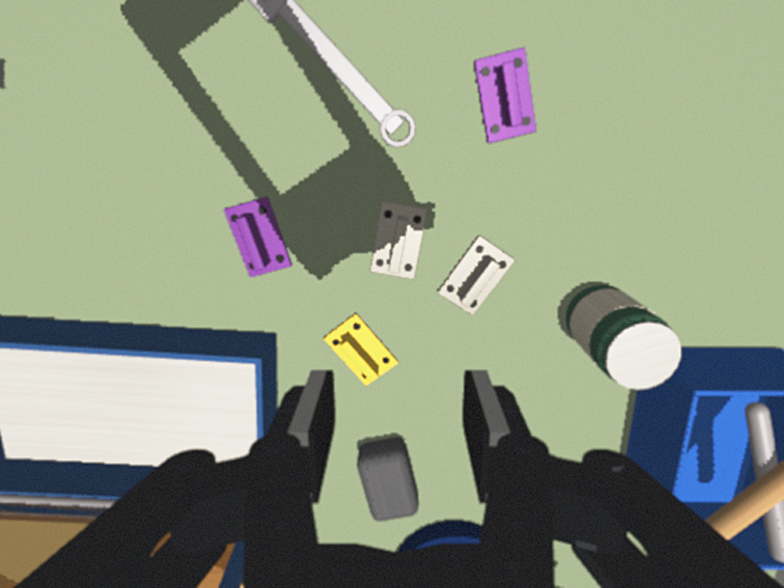

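Grey A's plate corners are (381,204), (426,208), (417,277), (371,271). Grey B's are (480,236), (514,262), (472,314), (438,289).

```bash
python3 - <<'E'
from h import *
c,st=pickle.load(open("pics/w6.pkl","rb"))
for L in([(381,204),(371,271),(417,277),(426,208)],[(480,236),(438,289),(472,314),(514,262)]):
    r=rect(c,np.array(L)/1.4,.006,st);print(r,totool(st,[*r[0],.011],r[1]+np.pi/2))
print(box2w((.586,.0505,-.06),[(-.015,.09,.2),(-.015,0,.2)]))
E
```

```text
(array([0.4138, 0.3333]), -0.14, np.float64(0.067), np.float64(0.044)) (array([-14.8,  -0.7, 306.3]), np.float64(7.8))
(array([0.4491, 0.409 ]), -0.625, np.float64(0.0661), np.float64(0.0435)) (array([-49.8,  75.2, 306.2]), np.float64(35.6))
[[0.57642375 0.14123751 0.2       ]
 [0.57102699 0.05139946 0.2       ]]
```

Grey A has moved about 5 cm since the top picture, which is the announced knock. B agrees with its earlier position. Picking A at its new spot.

Request:
servo_tool(
  rows=[
    [-5,0,50,4,0.4],
    [-10,0,100,8,0.4],
    [-15,-1,150,8,0.4],
    [-15,-1,200,8,0.4],
    [-15,-1,230,8,0.4],
    [-15,-1,230,8,0.4],
  ],
)

```text
clock: 18.55
tcp_pos: [0.412, 0.3301, 0.0842]
ee_rot: [0.074, 0.997, -0.003, -0.004]
force: [-1.0, 0.1, 0.6]
finger_gap: 0.402
grip_force: 0.0
```

```bash
python3 - <<'E'
from h import *
c,st=snap("wrist");im=c["pixels"].copy();a=-.14
for dx,dy,z in((-.025,0,.032),(.025,0,.032),(-.035,.022,.006),(-.035,-.022,.006),(.035,.022,.006),(.035,-.022,.006)):
    q=proj(c,[.4138+dx*np.cos(a)-dy*np.sin(a),.3333+dx*np.sin(a)+dy*np.cos(a),z],st)[0]
    cv2.drawMarker(im,tuple(int(v) for v in q),(255,0,255),0,8,1)
cv2.imwrite("pics/w7.png",im[:,:,::-1])
print(st["tcp_pos"],totool(st,[.4138,.3333,.013],a+np.pi/2))
E
```

```text
[0.41197386 0.3300741  0.08421921] (array([-1.8,  3.9, 71.2]), np.float64(-0.4))
```

View pics/w7.png

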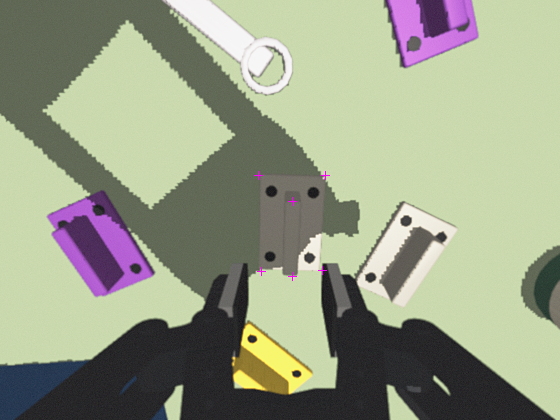

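Request:
servo_tool(
  rows=[
    [-2,2.5,40,0,0.4],
    [-2,2.5,65,0,0.4],
    [-2,2.5,70,0,0.4],
    [-2,2.5,70,0,0.4],
    [-2,2.5,70,0,0],
    [-2,2.5,70,0,0],
    [-2,2.5,70,0,0],
    [-2,2.5,70,0,0],
    [-2,2.5,60,0,0],
    [-2,2.5,40,0,0],
  ],
)

```text
clock: 19.6
tcp_pos: [0.4163, 0.3354, 0.0484]
ee_rot: [0.073, 0.997, -0.001, -0.001]
force: [-0.1, 0.7, -1.9]
finger_gap: 0.093
grip_force: 59.5
```

Request:
servo_tool(
  rows=[
    [0,0,-40,0,0],
    [0,0,-80,0,0],
    [0,0,-120,0,0],
    [0,0,-120,0,0],
  ],
)

```text
clock: 20.0
tcp_pos: [0.4206, 0.3382, 0.1747]
ee_rot: [0.072, 0.997, 0.003, 0.005]
force: [1.2, 1.0, 0.1]
finger_gap: 0.096
grip_force: 59.6
```

```bash
python3 - <<'E'
from h import *
st=get_state();p=(.586,.0505,-.06)
print(st["qpos"].round(2),st["tcp_pos"],[totool(st,box2w(p,[-.015,y,st["tcp_pos"][2]])[0],p[2]+np.pi/2) for y in (.08,0)])
E
```

```text
[ 0.55  0.33  1.72  0.    1.08 -0.88] [0.42059248 0.33821997 0.17471629] [(array([-183.5, -182.4,    0.3]), np.float64(-4.9)), (array([-190.3, -262.1,   -0.3]), np.float64(-4.9))]
```

Request:
servo_tool(
  rows=[
    [-24,-39,0,-1,0],
    [-48,-78,0,-2,0],
    [-73,-117,0,-3,0],
    [-97,-156,0,-4,0],
    [-122,-195,0,-5,0],
    [-146,-234,0,-5,0],
    [-170,-273,0,-5,0],
    [-192,-312,0,-5,0],
    [-192,-312,0,-5,0],
    [-192,-312,0,-5,0],
  ],
)

```text
clock: 21.0
tcp_pos: [0.5616, -0.0014, 0.1677]
ee_rot: [0.03, 1.0, 0.0, -0.001]
force: [0.5, 1.2, -1.7]
finger_gap: 0.095
grip_force: 59.7
```

```bash
python3 - <<'E'
from h import *
st=get_state();p=(.586,.0505,-.06)
print(st["finger_gap"],st["qpos"].round(2),st["tcp_pos"],totool(st,box2w(p,[-.015,-.05,.024])[0],p[2]+np.pi/2))
E
```

```text
0.09455217370547137 [-0.13  0.37  1.67  0.    1.1  -1.64] [ 0.56159641 -0.00144494  0.16773359] (array([ -6.4,   3.3, 143.7]), np.float64(-0.0))
```

Request:
servo_tool(
  rows=[
    [-6,3,40,0,0],
    [-6,3,80,0,0],
    [-6,3,115,0,0],
    [-6,3,132,0,0],
    [-6,3,138,0,0],
    [-6,3,140,0,0],
    [-6,3,141,0,0],
    [-6,3,141,0,0],
  ],
)

```text
clock: 21.8
tcp_pos: [0.5643, 0.0041, 0.0301]
ee_rot: [0.028, 1.0, 0.0, -0.003]
force: [-14.3, 1.4, 32.2]
finger_gap: 0.093
grip_force: 64.2
```

Contact came about 4 mm early. Easing off, then looking.

Request:
servo_tool(
  rows=[
    [-6,2,-3,0,0],
    [-6,2,-3,0,0],
  ],
)

```text
clock: 22.0
tcp_pos: [0.5754, 0.005, 0.0314]
ee_rot: [0.028, 1.0, 0.0, 0.001]
force: [0.4, 0.0, -1.3]
finger_gap: 0.092
grip_force: 59.8
```

```bash
python3 - <<'E'
from h import *
c,st=snap("wrist")
cv2.imwrite("pics/w8.png",c["pixels"][:,:,::-1]);print(st)
E
```

```text
{'clock': 22.0, 'qpos': array([-1.11539528e-01,  5.68424568e-01,  1.75128489e+00,  3.64753445e-04,
        8.18949297e-01, -1.62618173e+00]), 'joint_vel': array([-0.0088061 ,  0.01704645,  0.00604522, -0.00369981, -0.01613793,
       -0.00326258]), 'joint_torque': array([ 1.03690946e-01, -5.66929364e+01, -1.70974767e+01,  5.35701969e-03,
        4.35291314e-01,  4.12833807e-02]), 'tcp_pos': array([0.57537287, 0.00498645, 0.03141406]), 'ee_rot': array([2.81976618e-02, 9.99601282e-01, 1.06382845e-05, 1.47296377e-03]), 'force': array([ 0.39971967,  0.00298007, -1.26926421]), 'ft_torque': array([ 0.01305602, -0.04775106,  0.05079202]), 'grip_force': 59.758901596069336, 'finger_gap': 0.09239264761791464}
```

View pics/w8.png

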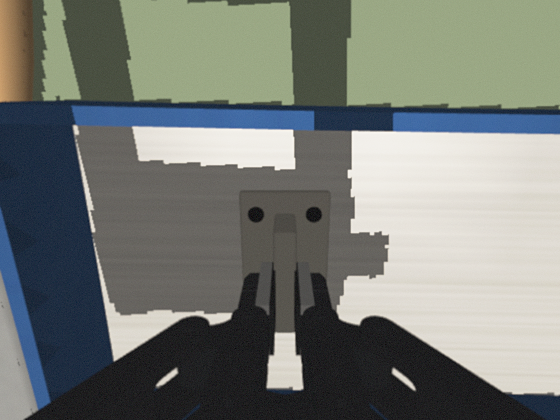

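The bracket is held upright inside the chamber, its plate at (240-330,192-). Lower 2 mm and release.

Request:
servo_tool(
  rows=[
    [0,0,2,0,0],
    [0,0,3,0,0],
    [0,0,3,0,0.08],
    [0,0,3,0,0.14],
    [0,0,3,0,0.2],
    [0,0,3,0,0.3],
    [0,0,3,0,0.3],
    [0,0,-40,0,0.3],
    [0,0,-90,0,0.3],
    [0,0,-130,0,0.3],
  ],
)

```text
clock: 23.05
tcp_pos: [0.5744, 0.0036, 0.1616]
ee_rot: [0.029, 1.0, -0.0, -0.0]
force: [1.5, 0.3, 0.7]
finger_gap: 0.302
grip_force: 0.0
```

```bash
python3 - <<'E'
from h import *
c,st=snap("wrist");pickle.dump((c,st),open("pics/w9.pkl","wb"))
cv2.imwrite("pics/w9.png",c["pixels"][:,:,::-1]);print(st["tcp_pos"],st["qpos"].round(2),totool(st,[.4491,.409,.25],-.625+np.pi/2))
E
```

```text
[0.57437616 0.00363745 0.16157372] [-0.11  0.39  1.65 -0.    1.1  -1.63] (array([148.6, 397.4, -88.4]), np.float64(32.5))
```

View pics/w9.png

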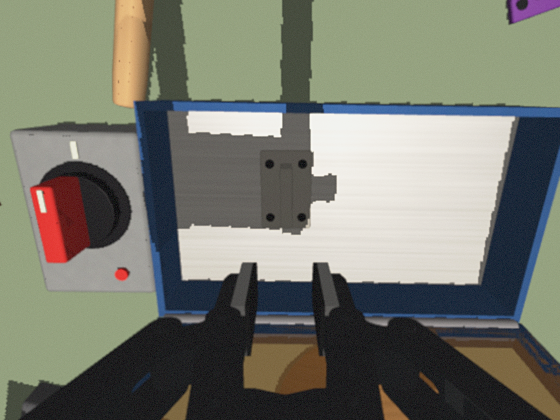

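Grey A lies flat at (262-313,150-230) in the chamber. Next, B.

Request:
servo_tool(
  rows=[
    [18,44,-30,4,0.4],
    [35,88,-50,8,0.4],
    [52,132,-50,12,0.4],
    [70,176,-50,16,0.4],
    [87,220,-50,20,0.4],
    [104,264,-50,24,0.4],
    [120,310,-50,28,0.4],
    [135,355,-50,32,0.4],
    [148,397,-50,32.5,0.4],
    [148,397,-50,32.5,0.4],
  ],
)

```text
clock: 24.1
tcp_pos: [0.4478, 0.4136, 0.2092]
ee_rot: [0.305, 0.952, 0.001, -0.001]
force: [-0.2, -0.1, 0.1]
finger_gap: 0.4
grip_force: 0.0
```

```bash
python3 - <<'E'
from h import *
c,st=snap("wrist");im=c["pixels"].copy();a=-.625
cv2.imwrite("pics/raw10.png",im[:,:,::-1])
for dx,dy,z in((-.025,0,.032),(.025,0,.032),(-.035,.022,.006),(-.035,-.022,.006),(.035,.022,.006),(.035,-.022,.006)):
    q=proj(c,[.4491+dx*np.cos(a)-dy*np.sin(a),.409+dx*np.sin(a)+dy*np.cos(a),z],st)[0]
    cv2.drawMarker(im,tuple(int(v) for v in q),(255,0,255),0,8,1)
cv2.imwrite("pics/w10.png",im[:,:,::-1])
print(st["tcp_pos"],totool(st,[.4491,.409,.013],a+np.pi/2),st["qpos"].round(2))
E
```

```text
[0.44783729 0.4136028  0.20923818] (array([ -4. ,  -3.3, 196.2]), np.float64(0.2)) [ 0.63  0.39  1.52  0.    1.23 -0.32]
```

View pics/w10.png

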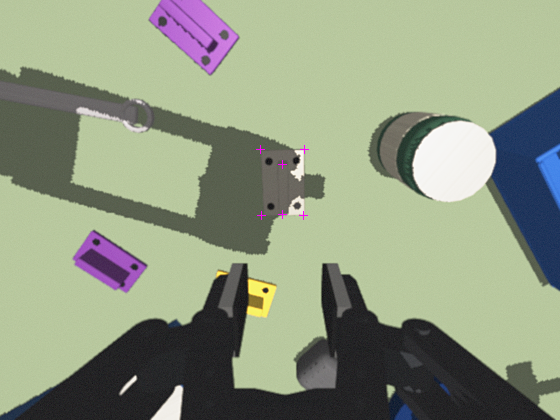

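B sits exactly on the markers (262-304,150-215). Grasp.

Request:
servo_tool(
  rows=[
    [-4,-3,50,0,0.4],
    [-4,-3,100,0,0.4],
    [-4,-3,150,0,0.4],
    [-4,-3,185,0,0.4],
    [-4,-3,195,0,0.4],
    [-4,-3,195,0,0.4],
    [-4,-3,195,0,0],
    [-4,-3,195,0,0],
    [-4,-3,195,0,0],
    [-4,-3,195,0,0],
  ],
)

```text
clock: 25.15
tcp_pos: [0.4528, 0.4048, 0.0173]
ee_rot: [0.307, 0.952, 0.002, 0.002]
force: [0.9, -1.0, 7.4]
finger_gap: 0.098
grip_force: 62.2
```

Request:
servo_tool(
  rows=[
    [0,0,-20,0,0],
    [0,0,-60,0,0],
    [0,0,-100,0,0],
    [0,0,-150,0,0],
    [0,0,-150,0,0],
    [0,0,-150,0,0],
  ],
)

```text
clock: 25.75
tcp_pos: [0.4517, 0.4045, 0.1672]
ee_rot: [0.307, 0.952, 0.002, 0.001]
force: [-0.5, 0.3, -1.5]
finger_gap: 0.098
grip_force: 61.0
```

```bash
python3 - <<'E'
from h import *
st=get_state();p=(.586,.0505,-.06)
print(st["qpos"].round(2),st["tcp_pos"],totool(st,box2w(p,[-.015,.06,st["tcp_pos"][2]])[0],p[2]+np.pi/2))
E
```

```text
[ 0.62  0.43  1.57 -0.    1.14 -0.33] [0.45170155 0.40449498 0.16717534] (array([-271.2, -165.9,   -0.3]), np.float64(-32.4))
```

Request:
servo_tool(
  rows=[
    [-36,-22,0,-4,0],
    [-72,-44,0,-8,0],
    [-108,-66,0,-12,0],
    [-144,-88,0,-16,0],
    [-180,-110,0,-20,0],
    [-216,-132,0,-24,0],
    [-250,-152,0,-28,0],
    [-271,-166,0,-32.4,0],
    [-271,-166,0,-32.4,0],
    [-271,-166,0,-32.4,0],
  ],
)

```text
clock: 26.75
tcp_pos: [0.5722, 0.1102, 0.1634]
ee_rot: [0.031, 1.0, 0.0, -0.002]
force: [0.3, 0.9, -1.2]
finger_gap: 0.098
grip_force: 60.9
```

```bash
python3 - <<'E'
from h import *
st=get_state();p=(.586,.0505,-.06)
print(st["finger_gap"],st["tcp_pos"],totool(st,box2w(p,[-.015,.06,.03])[0],p[2]+np.pi/2))
E
```

```text
0.09805700460002319 [0.57219951 0.11021869 0.16337081] (array([ -2.8,   1.2, 133.4]), np.float64(-0.1))
```

Request:
servo_tool(
  rows=[
    [-2,1,40,0,0],
    [-2,1,80,0,0],
    [-2,1,110,0,0],
    [-2,1,125,0,0],
    [-2,1,130,0,0],
    [-2,1,132,0,0],
    [-2,1,133,0,0],
    [-2,1,133,0,0],
  ],
)

```text
clock: 27.55
tcp_pos: [0.5763, 0.1119, 0.0329]
ee_rot: [0.03, 1.0, 0.0, 0.001]
force: [-0.4, 0.5, -2.0]
finger_gap: 0.096
grip_force: 60.9
```

Still free; lower 4 mm more, open and rise.

Request:
servo_tool(
  rows=[
    [0,0,2,0,0],
    [0,0,4,0,0],
    [0,0,4.5,0,0],
    [0,0,4.5,0,0.12],
    [0,0,4.5,0,0.2],
    [0,0,4.5,0,0.3],
    [0,0,4.5,0,0.3],
    [0,0,-40,0,0.3],
    [0,0,-90,0,0.3],
    [0,0,-130,0,0.3],
  ],
)

```text
clock: 28.55
tcp_pos: [0.576, 0.1115, 0.1642]
ee_rot: [0.03, 1.0, 0.0, 0.0]
force: [1.1, 0.3, 0.4]
finger_gap: 0.303
grip_force: 0.0
```

Request:
servo_tool(
  rows=[
    [0,0,-50,0,0.4],
    [0,0,-100,0,0.4],
    [50,0,-140,0,0.4],
    [90,0,-140,0,0.4],
    [90,0,-140,0,0.4],
  ],
)

```text
clock: 29.05
tcp_pos: [0.4805, 0.1172, 0.3036]
ee_rot: [0.029, 1.0, 0.0, -0.001]
force: [1.6, 0.1, -0.1]
finger_gap: 0.399
grip_force: 0.0
```

```bash
python3 - <<'E'
from h import *
c,st=snap("wrist");t=camera("top")
im=cv2.resize(c["pixels"][:,:,::-1],(392,294));tt=cv2.resize(t["pixels"][120:270,150:500][:,:,::-1],(784,336),interpolation=cv2.INTER_CUBIC)
s=camera("scene");ss=cv2.resize(s["pixels"][130:320,100:360][:,:,::-1],(392,262))
cv2.imwrite("pics/f1.png",np.vstack([tt,np.hstack([cv2.resize(im,(392,262)),ss])]))
p=(.586,.0505,-.06)
print(st["tcp_pos"],st["qpos"].round(2),box2w(p,[[.086+.005,0,.32]]),totool(st,box2w(p,[.086+.010,0,.34])[0],p[2]))
E
```

```text
[0.4805433  0.11724166 0.3035873 ] [ 0.1   0.14  1.63  0.    1.37 -1.41] [[0.67683625 0.04504328 0.32      ]] (array([-205.1,  -60.6,  -36.7]), np.float64(-89.9))
```

View pics/f1.png

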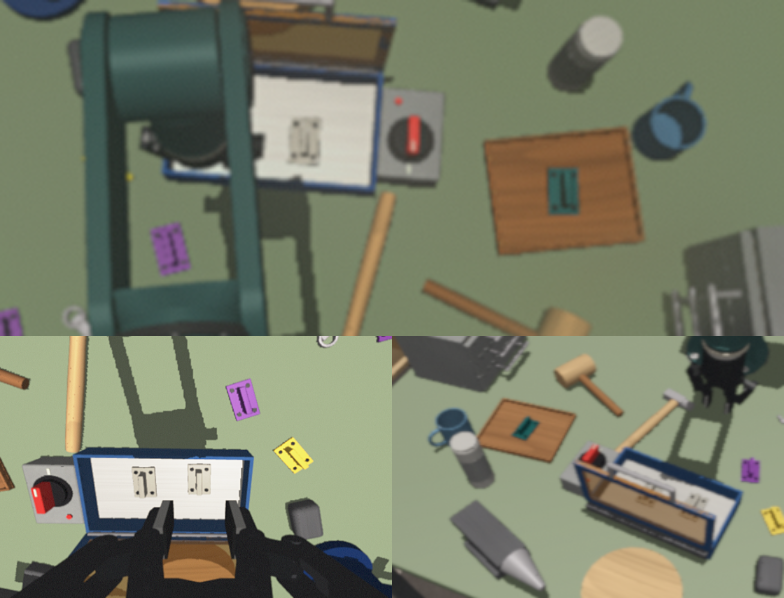

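The top view shows teal flat on the tray. The wrist view shows both greys flat in the chamber, and the cover is up. Next, go to the handle where I let go of it.

```bash
python3 - <<'E'
from h import *
st=get_state();print(totool(st,[.6888,.0414,.345],-.058))
E
```

```text
(array([-206.9,  -63.3,  -42.5]), np.float64(89.9))
```

Request:
servo_tool(
  rows=[
    [0,-10,-20,8,0.4],
    [0,-20,-40,16,0.4],
    [0,-30,-42,24,0.4],
    [0,-40,-42,32,0.4],
    [0,-50,-42,40,0.4],
    [0,-60,-42,48,0.4],
    [0,-60,-42,56,0.4],
    [-50,-60,-42,64,0.4],
    [-90,-60,-42,72,0.4],
    [-120,-60,-42,80,0.4],
  ],
)

```text
clock: 30.2
tcp_pos: [0.6056, 0.0491, 0.3425]
ee_rot: [0.668, 0.744, -0.0, 0.0]
force: [0.3, -0.1, -1.1]
finger_gap: 0.397
grip_force: 0.0
```

Request:
servo_tool(
  rows=[
    [0,30,0,8,0.4],
    [0,60,0,10,0.4],
    [0,80,0,10,0.4],
    [0,80,0,10,0.4],
    [0,80,0,10,0.4],
  ],
)

```text
clock: 30.7
tcp_pos: [0.6819, 0.0587, 0.3422]
ee_rot: [0.728, 0.686, -0.001, -0.001]
force: [-0.3, -0.0, 0.0]
finger_gap: 0.399
grip_force: 0.0
```

```bash
python3 - <<'E'
from h import *
st=get_state();print(st["tcp_pos"],st["qpos"].round(2),totool(st,[.6888,.0414,.2659],-.058))
E
```

```text
[0.68192677 0.05867877 0.34219934] [-0.01  0.42  1.15 -0.    1.58  0.04] (array([-16.8,   8.1,  76.3]), np.float64(-0.1))
```

Request:
servo_tool(
  rows=[
    [-17,8,30,0,0.4],
    [-17,8,60,0,0.4],
    [-17,8,76,0,0.4],
    [-17,8,76,0,0.4],
    [-17,8,76,0,0],
    [-17,8,76,0,0],
    [-17,8,76,0,0],
    [-17,8,76,0,0],
  ],
  squeeze=40,
)

```text
clock: 31.5
tcp_pos: [0.6888, 0.0415, 0.2696]
ee_rot: [0.728, 0.686, 0.001, 0.001]
force: [-1.4, 1.3, 3.4]
finger_gap: 0.124
grip_force: 39.5
```

Request:
servo_tool(
  rows=[
    [0,-9,0,0,0],
    [0,-17,0,0,0],
    [0,-34,1,0,0],
    [0,-51,3,0,0],
    [0,-67,6,0,0],
    [0,-83,11,0,0],
    [0,-99,17,0,0],
    [0,-115,24,0,0],
    [0,-129,32,0,0],
    [0,-143,41,0,0],
  ],
)

```text
clock: 32.5
tcp_pos: [0.5467, 0.0517, 0.228]
ee_rot: [0.728, 0.686, 0.003, 0.001]
force: [3.2, 5.0, 3.6]
finger_gap: 0.119
grip_force: 42.4
```

Request:
servo_tool(
  rows=[
    [0,-14,11,0,0],
    [0,-26,22,0,0],
    [0,-38,35,0,0],
    [0,-48,48,0,0],
    [0,-58,62,0,0],
    [0,-66,76,0,0],
    [0,-73,91,0,0],
    [0,-78,103,0,0],
    [0,-81,112,0,0],
    [0,-83,119,0,0],
  ],
)

```text
clock: 33.5
tcp_pos: [0.4627, 0.057, 0.1081]
ee_rot: [0.728, 0.685, 0.002, -0.001]
force: [0.7, 10.4, 3.1]
finger_gap: 0.119
grip_force: 43.3
```

Request:
servo_tool(
  rows=[
    [0,-2,8,0,0],
    [0,-4,16,0,0],
    [0,-5,24,0,0],
    [0,-6,31,0,0],
    [0,-7,38,0,0],
    [0,-8,44,0,0],
    [0,-8,48,0,0],
    [0,-8,52,0,0],
    [0,-8,55,0,0],
    [0,-8,55,0,0],
  ],
)

```text
clock: 34.5
tcp_pos: [0.4545, 0.0575, 0.053]
ee_rot: [0.729, 0.685, 0.001, -0.001]
force: [1.5, 12.0, -4.2]
finger_gap: 0.121
grip_force: 44.0
```

Request:
servo_tool(
  rows=[
    [0,0,1,0,0],
    [0,0,2,0,0],
    [0,0,3,0,0],
    [0,0,4,0,0],
    [0,0,4,0,0],
  ],
)

```text
clock: 35.0
tcp_pos: [0.4544, 0.0576, 0.0505]
ee_rot: [0.729, 0.685, 0.001, -0.001]
force: [-3.3, 12.3, 18.6]
finger_gap: 0.119
grip_force: 46.5
```

The force rises to 18.6 N on the stop, so the cover is down. Release and go to the knob.

Request:
servo_tool(
  rows=[
    [0,0,-2,0,0],
    [0,0,-2,0,0.4],
    [0,0,-2,0,0.4],
    [0,0,-2,0,0.4],
    [0,0,-50,0,0.4],
    [0,0,-100,0,0.4],
    [0,0,-130,-8,0.4],
    [0,0,-130,-16,0.4],
    [0,0,-130,-24,0.4],
    [0,0,-130,-32,0.4],
  ],
)

```text
clock: 36.0
tcp_pos: [0.4547, 0.0552, 0.1793]
ee_rot: [0.508, 0.861, -0.0, 0.0]
force: [-0.7, -0.2, 0.5]
finger_gap: 0.398
grip_force: 0.0
```

```bash
python3 - <<'E'
from h import *
st=get_state();print(st["tcp_pos"],totool(st,[.5617,-.1448,.18],np.radians(87.1)))
E
```

```text
[0.45469422 0.05523687 0.17931168] (array([-226.8,   -3. ,   -0.6]), np.float64(-58.2))
```

Request:
servo_tool(
  rows=[
    [-40,0,0,-8,0.5],
    [-80,0,0,-16,0.5],
    [-120,-1,0,-24,0.5],
    [-160,-2,0,-32,0.5],
    [-200,-3,0,-40,0.5],
    [-226,-3,0,-48,0.5],
    [-226,-3,0,-56,0.5],
    [-226,-3,0,-58,0.5],
    [-226,-3,0,-58,0.5],
    [-226,-3,0,-58,0.5],
  ],
)

```text
clock: 37.0
tcp_pos: [0.5599, -0.1444, 0.1787]
ee_rot: [0.03, 1.0, 0.0, -0.0]
force: [-0.5, -0.3, -0.2]
finger_gap: 0.498
grip_force: 0.0
```

```bash
python3 - <<'E'
from h import *
c,st=snap("wrist");pickle.dump((c,st),open("pics/w11.pkl","wb"))
im=c["pixels"].copy()
for P in ([.5617,-.1448,.102],):
  q=proj(c,P,st)[0];cv2.drawMarker(im,tuple(int(v) for v in q),(0,255,255),0,10,1)
cv2.imwrite("pics/w11.png",im[:,:,::-1]);print(st["tcp_pos"],totool(st,[.5617,-.1448,.074],np.radians(87.1)))
E
```

```text
[ 0.55993856 -0.14440669  0.17872701] (array([ -1.9,  -0.3, 104.7]), np.float64(-0.6))
```

View pics/w11.png

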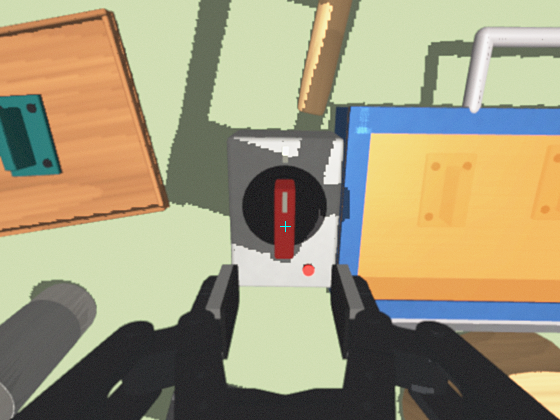

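The cover is down with both brackets under it. The knob bar at (285,180-259) lies along x, so the lamp is off. Grip and turn clockwise.

Request:
servo_tool(
  rows=[
    [0,0,40,0,0.5],
    [0,0,80,0,0.5],
    [0,0,104,0,0.5],
    [0,0,104,0,0.5],
    [0,0,104,0,0],
    [0,0,104,0,0],
    [0,0,104,0,0],
    [0,0,104,0,0],
    [0,0,104,0,0],
  ],
  squeeze=60,
)

```text
clock: 37.95
tcp_pos: [0.5611, -0.1447, 0.0764]
ee_rot: [0.03, 1.0, -0.0, 0.001]
force: [-1.4, 0.2, 7.3]
finger_gap: 0.151
grip_force: 60.6
```

Request:
servo_tool(
  rows=[
    [0,0,0,8,0],
    [0,0,0,16,0],
    [0,0,0,24,0],
    [0,0,0,32,0],
    [0,0,0,40,0],
    [0,0,0,48,0],
    [0,0,0,56,0],
    [0,0,0,64,0],
    [0,0,0,69,0],
    [0,0,0,69,0],
  ],
)

```text
clock: 38.95
tcp_pos: [0.562, -0.1436, 0.0764]
ee_rot: [0.592, 0.806, 0.001, 0.001]
force: [1.2, 4.2, 6.3]
finger_gap: 0.156
grip_force: 60.6
```

Request:
servo_tool(
  rows=[
    [0,0,0,0,0.5],
    [0,0,0,0,0.5],
    [0,0,0,0,0.5],
    [0,0,-40,0,0.5],
    [0,0,-90,0,0.5],
    [0,0,-120,0,0.5],
    [0,0,-150,0,0.5],
    [0,0,-150,0,0.5],
  ],
)

```text
clock: 39.75
tcp_pos: [0.563, -0.1456, 0.2296]
ee_rot: [0.591, 0.807, 0.001, 0.004]
force: [0.3, -0.4, 0.6]
finger_gap: 0.497
grip_force: 0.0
```

```bash
python3 - <<'E'
from h import *
c,st=snap("wrist")
s=camera("scene");ss=cv2.resize(s["pixels"][130:320,100:400][:,:,::-1],None,fx=1.4,fy=1.4)
im=c["pixels"][:,:,::-1][:,:]
im=cv2.resize(im,(355,266));cv2.imwrite("pics/f2.png",np.hstack([im,ss]));print(st["tcp_pos"],st["finger_gap"],st["force"])
E
```

```text
[ 0.56300233 -0.14563314  0.22961986] 0.49746811500665805 [ 0.31766493 -0.39538308  0.59097051]
```

View pics/f2.png

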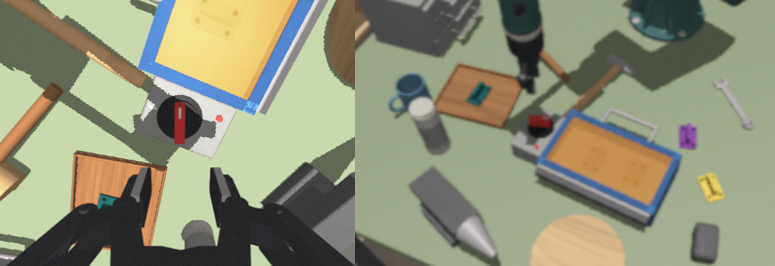

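The knob bar at (180,120) is turned the same way as at the start, so the lamp is on. The cover is down with both greys inside, teal is on the tray, and the arm is clear.

```bash
python3 -c "
from rig import *
print(finish_job())"
```

```text
the job is handed in; nothing more can be done
None
```

I handed the job in: the teal bracket is on the tray, both grey brackets are flat in the chamber, the cover is down on its stop and the lamp knob is on; the judge returned no verdict.

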